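Pack a dish carrier flush in the microscope stage frame

ROBOT

A 6-joint arm with a two-finger parallel gripper is mounted at the origin on the work surface. World frame = base frame: x ahead of the robot, y to its left, z up, the work surface at z = 0. Lengths are in m, angles in rad, forces in N, time in s.
With the tool pointing down it reaches from about 0.225 to 0.875 m from the base axis. Payload 3.4 kg.
Tool frame: the origin (TCP) lies at the very end of the fingers, on their centre line; the grasp point (between the pads) lies 19 mm behind it; z points along the fingers, y is the direction in which the jaws open and shut (so a half turn about z gives the same grasp; the last joint's range is limited). The gripper opens to 85 mm and grips with 20 to 120 N. Pads are 22 mm wide; open, the fingers measure 114 mm over their backs; the gripper's body (76 mm by 85 mm) begins 54 mm behind the grasp point. The pads swing forward as they close: fully open they stand 13 mm farther back than shut.
Start: joints at [-1.261, 0.276, 1.505, -0, 1.361, -0.121], TCP at [0.24, -0.522, 0.231] pointing down, gripper open.
Joint ranges: [-2.89, 2.89], [-0.75, 2.08], [0.22, 2.7], [-1.18, 4.32], [0.11, 2.71], [-2.7, 2.7]. Speed limits (rad/s): [2.57, 2.57, 3.14, 3.14, 3.14, 3.14].

INTERFACE

Orientations are given as a unit quaternion [w, x, y, z].
In Python, from rig import manip, viewer, job gives the robot as it stands.
- The arm moves only by the shell command python3 -m crank 'ROWS' [OPENING] [FORCE]. ROWS is JSON, a list of rows, each a list of 6 numbers: the shift along the tool's x, y, z in m, then the turn, a rotation vector about the tool's x, y, z in degrees. In form: [[dx, dy, dz, rx, ry, rz], ...]. A call has 1 to 20 rows; each row is the pose to reach, as a shift and turn from the pose measured when the call began, along the tool's axes at that moment; what a row does not reach only later rows make up. A row lasts 1/8 s, in which the tool goes at most 62.5 mm and 10.7 degrees, less where a joint would pass 70% of its speed; a pose out of reach is approached as far as the arm can. A call with a gripper value outside its range is refused whole. OPENING is the opening, from 0 (shut) to 1 (fully open), set as the call begins (- or left out, the last holds). The fingers move at their own pace and stop on an object; FORCE is the grip in N (left out, the last holds). Time passes only in rows, so rows that repeat a pose let the fingers close. It gives the time, the measured TCP pose, the force and the opening at its end, in the units of the state.
- manip.get_state(): the state, without advancing time (a new reading comes with each control period).
- viewer.get_image(name): name is "scene" or "side" or "wrist"; returns a dict with "frame" (400x640x3 uint8, blue, green, red), "range_z" (400x640 float32, m along the optical axis (not along the pixel's ray), 0 where there is no reading), "intrinsics" (3x3 intrinsics, pixels), "D" ([k1, k2, p1, p2, k3] as OpenCV has them; the pictures are not rectified), "world_from_camera" (4x4, takes a point from camera to world coordinates); the wrist camera has in their place "mount" (4x4, takes a point from camera to tool coordinates, whose origin is the TCP and whose axes are the flange's). Camera axes: x right, y up, looking along -z (the intrinsics and any distortion apply to the point x, -y, -z); pixel columns grow to the right and rows downward; lengths in m; the calibration is good to about 2 mm. A picture is of the moment at which its call begins: read the wrist's pose just before it.
- job.sign_off(): hands the job in, once; it reports no verdict.
The state is a dict: "clock": time; "qpos": joint angles; "qd": joint speeds; "effort": joint torques, N m; "position": TCP position; "ee_rot": TCP orientation; "contact_force": force on the tool from outside, world axes, zero at the start; "moment": the same for the moment, N m; "width": finger opening in m.
Only numpy, scipy, OpenCV 4.12 (cv2) and the standard library are available. Lean on these libraries where they do the work, as an engineer would, in place of code of your own. Each camera call takes 0.05 s, during which the arm holds its last target. There are 200 camera calls.

TASK

On the console, first switch the stage drive off by pushing the isolator toggle over to its far stop. Then take the grey spacer bar standing on the bench, slide it down fully home into the one gap between a dish carrier and the stage frame's back wall that is wide enough for it (never force it at the narrow one), and let go of it. Finally push that carrier from its near edge, firmly, so that carrier, spacer and back wall are flush with no gaps, and finish while the fingers are still holding it pressed; leave the other carrier, the dishes and the jar where they are.

Things in the scene. Friction and masses are not known exactly. Their poses are not given: they have to be found in the camera images.
- isolator (a joint): isolator toggle on the console: 0 = on (leaning to the console's -x, towards the robot), 1.0 rad = off at its far stop (leaning to the console's +x); counts as off above 0.85. It swings about the console's y axis and stays where it is left (about 1 N at its ball moves it).
- isolator_tip (a point): centre of the 26 mm black ball at the end of the toggle's 10 mm rod, 80 mm from the pivot. The pivot lies at x = 15, y = 0, z = 62 mm in the console's frame; the ball is at x = -23, z = 132 mm (on) and x = +53, z = 132 mm (off), and tops out at z = 142 mm half way.
- console: white control console fixed on the bench, 170 (x) x 130 (y) x 40 mm high; the toggle stands on it on a grey block of 70 x 50 mm, 25 mm high. Origin at the centre of its underside; x points away from the robot at yaw 0.
- stage: fixed frame, black, grey walls, 128 (x) x 190 (y) mm. Origin: centre of underside; +x to the back wall. Floor 12 mm over the bench. Two bays 80 mm wide centred at y = +45 and -45 mm. Back wall: inner face x = +50, 14 mm thick; it and the 10 mm side walls rise 14 mm over the floor. Near end of a bay: two corner lugs 8 mm wide, 10 high, inner faces x = -50, 64 mm open between them.
- carrier_short: loose aluminium dish carrier 72 (x) x 76 (y) x 14 mm, 0.2 kg, with a round glass dish 52 mm across standing 4 mm proud; in either bay, near edge close to the lugs, leaving a gap of about 27 mm to the back wall: wide enough for the spacer. Origin: middle of its lower near edge; +x to the back wall.
- carrier_long: the other dish carrier, the same but 90 mm long (x): it leaves a gap of only about 9 mm to the back wall, too narrow for the spacer. Same origin and axes. To be left where it is.
- spacer: grey plastic spacer bar of 90 g standing upright on the bench: foot 20 (x) x 60 (y) x 20 mm high, on it a grip fin 12 (x) x 36 (y) x 32 mm high, 52 mm in all. Origin at the centre of its underside, the same turned half round. In the gap it stands on the frame's floor with its long side along the back wall.
- dishes: bystander: stack of two glass dishes, 60 mm across, 28 mm high; origin at the centre of its underside.
- reagent: bystander: jar 48 mm across, 65 mm high; origin at the centre of its underside.
Not all that is in view belongs to the job. There is more than one size of the console; the one meant has the size given above. Of the things that look like the stage, take the one that is farthest from the robot's base at the start.

How it is judged:
By the outcome, as a careful person would: the job done as asked, in the order asked, and still so for the second after the job is handed in, while the arm keeps its last pose, push and grip.
It also fails if it takes over 72 s, if anything falls off the work surface, if the arm or the gripper's body presses on something with over 40 N, if the wrist force passes 120 N, or if a joint passes its speed limit or range.

## Working session

There is one attempt and no reset: what is moved stays moved. The work goes in short steps, Python scripts to look and compute and a shell command to move; the robot and the scene stay as the last step left them, time stands still between calls to the robot, and variables do not carry over. Pictures are saved under pics/ and viewed, about 8 in all and at most 12, crops included, and the job is handed in when it is done.

```bash
ls; mkdir -p pics
cat > h.py <<'E'
import numpy as np, cv2
from rig import manip, viewer, job
from scipy.spatial.transform import Rotation as R
def q2R(q): return R.from_quat([q[1],q[2],q[3],q[0]]).as_matrix()
def grab(name):
    s=manip.get_state(); d=viewer.get_image(name)
    if name=='wrist':
        T=np.eye(4);T[:3,:3]=q2R(s['ee_rot']);T[:3,3]=s['position']; d['T']=T@d['mount']
    else: d['T']=np.array(d['world_from_camera'])
    return d
def cloud(d):
    z=d['range_z'];h,w=z.shape
    uv=np.stack(np.meshgrid(np.arange(w),np.arange(h)),-1).reshape(-1,1,2).astype(np.float64)
    n=cv2.undistortPoints(uv,np.array(d['intrinsics'],float),np.array(d['D'],float)).reshape(h,w,2)
    P=np.stack([n[...,0]*z,-n[...,1]*z,-z],-1)
    W=P@d['T'][:3,:3].T+d['T'][:3,3]; W[z==0]=np.nan
    return W
def save(name,tag):
    d=grab(name);W=cloud(d);np.savez('pics/%s.npz'%tag,W=W,f=d['frame'],T=d['T'],K=d['intrinsics'],D=d['D']);cv2.imwrite('pics/%s.png'%tag,d['frame']);return d,W
def toTool(p):
    s=manip.get_state();return q2R(s['ee_rot']).T@(np.array(p)-np.array(s['position']))
E
python3 - <<'E'
from h import *
print(manip.get_state())
for n in ('scene','side','wrist'): save(n,n+'0')
a=cv2.imread('pics/scene0.png');b=cv2.imread('pics/side0.png')
E
```

```text
pics
{'clock': 0.0, 'qpos': array([-1.26099869e+00,  2.76588009e-01,  1.50617730e+00,  2.93675077e-06,
        1.36069367e+00, -1.21046931e-01]), 'qd': array([ 0.00037272, -0.00029876,  0.0004516 , -0.00114449,  0.0023404 ,
        0.00027839]), 'effort': array([ 1.72419863e-03, -4.16768146e+01, -2.45802426e+01,  5.51805385e-05,
        1.08119583e-02, -2.30522289e-06]), 'position': array([ 0.23994486, -0.52193865,  0.2304261 ]), 'ee_rot': array([-9.29146919e-04,  9.76885855e-01,  2.13759576e-01, -8.65076206e-05]), 'contact_force': array([-0.37745005, -0.62306532, -0.66022155]), 'moment': array([ 0.02091119, -0.01545622,  0.01032972]), 'width': 0.0855249517895884}
```

View pics/scene0.png

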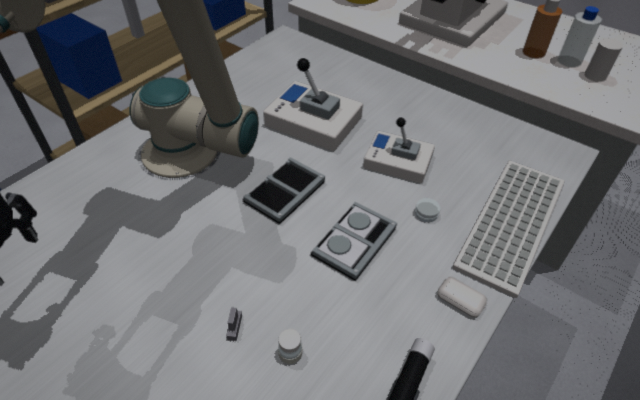

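View pics/side0.png

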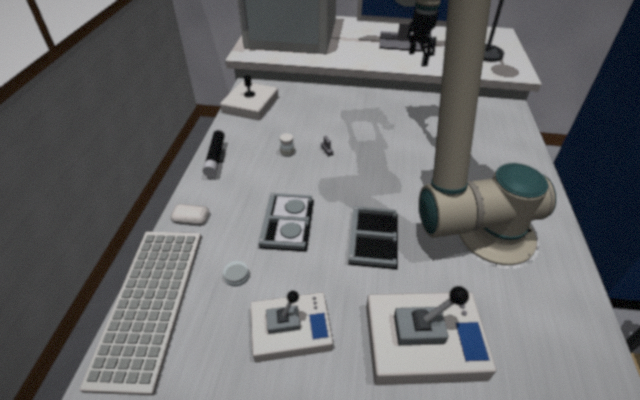

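Scene view: consoles at (313,110) and (400,155), an empty frame at (285,188), the frame with carriers at (355,240), the spacer at (234,322) and the jar at (290,345). Side view: a third console at (250,97). I'll measure them with depth.

Run:
```python
from h import *
for n in ('scene0','side0'):
    q=np.load('pics/%s.npz'%n);W=q['W'];f=q['f'];z=W[...,2]
    ok=np.isfinite(z)
    b=ok&(abs(z)<.004)&(W[...,0]>0.2);print(n,'bench z',np.median(z[b]))
    inb=(W[...,0]>-0.1)&(W[...,0]<1.3)&(abs(W[...,1])<1.0)
    m=(ok&inb&(z>0.008)&(z<.16)).astype(np.uint8)
    k,l,st,c=cv2.connectedComponentsWithStats(m)
    for i in range(1,k):
        if st[i,4]<60: continue
        s=l==i; P=W[s]
        med=np.percentile(P[:,2],[50,97])
        top=P
        r=cv2.minAreaRect((P[:,:2]*1000).astype(np.float32))
        print(c[i].astype(int),st[i,4],'z50/97',med.round(3),'rect',np.round(r[0]),np.round(r[1]),round(r[2],1))
    # console tops
    for lo,hi,nm in((.034,.046,'z40'),(.054,.072,'z60')):
      m=(ok&inb&(z>lo)&(z<hi)&(f.min(-1)>90)).astype(np.uint8)
      k,l,st,c=cv2.connectedComponentsWithStats(m)
      for i in range(1,k):
        if st[i,4]<150: continue
        P=W[l==i];r=cv2.minAreaRect((P[:,:2]*1000).astype(np.float32))
        print(nm,c[i].astype(int),st[i,4],np.median(P[:,2]).round(4),np.round(r[0]),np.round(r[1]),round(r[2],1))
```

```text
scene0 bench z -0.0008163642975738683
[313 113] 4287 z50/97 [0.056 0.107] rect [219. 341.] [248. 194.] 9.5
[186 144] 4099 z50/97 [0.097 0.157] rect [83. -7.] [349. 130.] 28.4
[399 154] 2552 z50/97 [0.039 0.125] rect [516. 351.] [172. 139.] 16.1
[283 189] 2642 z50/97 [0.013 0.027] rect [341.  60.] [131. 195.] 0.2
[509 227] 8101 z50/97 [0.02  0.025] rect [860. 328.] [151. 427.] 5.9
[427 208] 441 z50/97 [0.027 0.031] rect [677. 226.] [59. 61.] 79.5
[353 239] 3475 z50/97 [0.025 0.031] rect [582.  35.] [129. 196.] 2.7
[461 296] 1123 z50/97 [0.027 0.031] rect [860.  45.] [60. 98.] 89.9
[233 323] 338 z50/97 [0.024 0.053] rect [ 514. -306.] [21. 62.] 32.3
[289 346] 689 z50/97 [0.061 0.066] rect [ 646. -282.] [47. 45.] 12.3
[412 371] 1502 z50/97 [0.051 0.056] rect [ 863. -180.] [ 49. 138.] 8.9
z40 [400 154] 1278 0.039 [517. 350.] [171. 135.] 16.4
z60 [313 112] 1682 0.0567 [219. 342.] [245. 188.] 9.0
z60 [407 145] 190 0.0636 [530. 356.] [73. 51.] 15.5
z60 [289 339] 363 0.0638 [ 645. -280.] [42. 41.] 12.3
side0 bench z 0.0007531295337633304
[243  24] 65 z50/97 [0.13  0.158] rect [ 967. -990.] [
[... 359 characters left out ...]

[286 221] 2615 z50/97 [0.026 0.032] rect [584.  38.] [129. 196.] 2.5
[189 213] 640 z50/97 [0.029 0.033] rect [858.  52.] [100.  60.] 0.1
[373 237] 2763 z50/97 [0.014 0.029] rect [341.  62.] [128. 198.] 0.1
[142 316] 10724 z50/97 [0.022 0.026] rect [859. 330.] [153. 423.] 5.9
[235 272] 499 z50/97 [0.028 0.031] rect [675. 229.] [60. 60.] 73.2
[289 326] 4657 z50/97 [0.041 0.119] rect [517. 354.] [169. 131.] 16.3
[426 339] 10126 z50/97 [0.058 0.106] rect [218. 347.] [245. 190.] 8.6
z40 [249  97] 852 0.0436 [ 839. -546.] [186. 164.] 78.2
z40 [287 325] 2935 0.0405 [517. 354.] [169. 131.] 16.4
z60 [422 337] 6022 0.0578 [218. 347.] [245. 188.] 8.4
z60 [279 319] 367 0.0651 [531. 358.] [68. 49.] 15.3
```

View pics/wrist0.png

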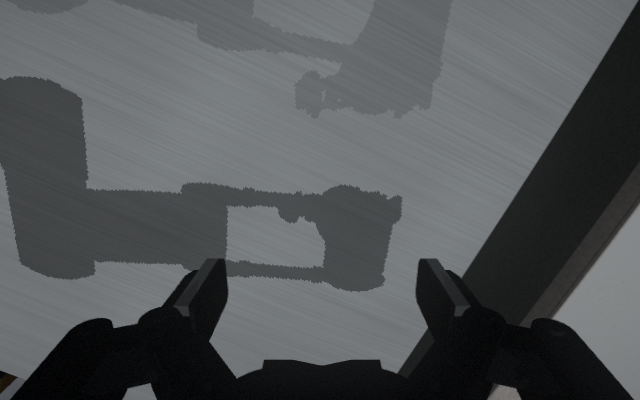

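Run:
```python
from h import *
ims=[]
for n,(u0,v0,u1,v1) in (('scene0',(300,190,410,285)),('side0',(250,180,325,260))):
    q=np.load('pics/%s.npz'%n);W=q['W'];z=W[...,2];f=q['f']
    ball=(z>.105)&(z<.17)&(np.hypot(W[...,0]-.517,W[...,1]-.352)<.09)
    P=W[ball];print(n,'ball',len(P),P.min(0).round(3),P.max(0).round(3),np.median(P,0).round(3))
    fin=(z>.04)&(z<.06)&(np.hypot(W[...,0]-.515,W[...,1]+.305)<.06)
    P=W[fin];r=cv2.minAreaRect((P[:,:2]*1000).astype(np.float32));print('fin',np.round(P.mean(0),4),r)
    c=f[v0:v1,u0:u1];s=min(500/c.shape[0],395/c.shape[1]);c=cv2.resize(c,None,fx=s,fy=s,interpolation=cv2.INTER_CUBIC)
    ims.append(np.vstack([c,np.zeros((500-c.shape[0],c.shape[1],3),np.uint8)]))
    print(ims[-1].shape,s)
cv2.imwrite('pics/stage.png',np.hstack(ims))
```

```text
scene0 ball 102 [0.497 0.334 0.106] [0.522 0.358 0.151] [0.513 0.346 0.14 ]
fin [ 0.516  -0.3075  0.0494] ((514.6260986328125, -306.6196594238281), (12.234012603759766, 36.87360763549805), 32.897281646728516)
(500, 395, 3) 3.590909090909091
side0 ball 159 [0.495 0.34  0.108] [0.52  0.364 0.154] [0.508 0.356 0.145]
fin [ 0.5133 -0.2998  0.0495] ((513.0927124023438, -302.33282470703125), (13.617568016052246, 39.193115234375), 28.97723388671875)
(500, 395, 3) 5.266666666666667
```

View pics/stage.png

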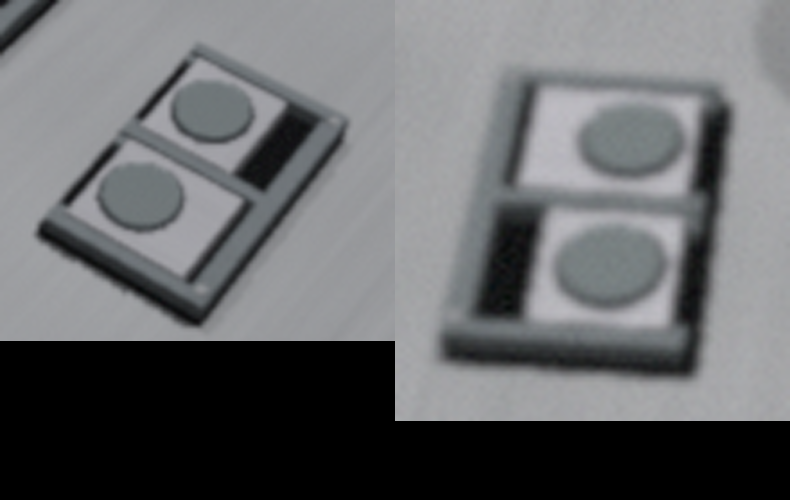

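The target frame's thick back wall is at the far side, world +x. The wide dark gap and short carrier are in its +y bay, crop (280,150). The toggle ball is at about (0.509, 0.347, 0.139). I'll do the toggle first.

Run:
```python
from h import *
print(toTool([.459,.335,.230]))
```

```text
[ 0.55692517 -0.68731701  0.00168123]
```

```bash
python3 -m crank '[[0.557,-0.687,0,0,0,8.3],[0.557,-0.687,0,0,0,8.3],[0.557,-0.687,0,0,0,8.3],[0.557,-0.687,0,0,0,8.3],[0.557,-0.687,0,0,0,8.3],[0.557,-0.687,0,0,0,8.3],[0.557,-0.687,0,0,0,8.3],[0.557,-0.687,0,0,0,8.3],[0.557,-0.687,0,0,0,8.3],[0.557,-0.687,0,0,0,8.3],[0.557,-0.687,0,0,0,8.3],[0.557,-0.687,0,0,0,8.3],[0.557,-0.687,0,0,0,8.3],[0.557,-0.687,0,0,0,8.3],[0.557,-0.687,0,0,0,8.3],[0.557,-0.687,0,0,0,8.3],[0.557,-0.687,0,0,0,8.3],[0.557,-0.687,0,0,0,8.3]]' 0 40
python3 - <<'E'
from h import *
s=manip.get_state();print(s['position'],q2R(s['ee_rot']).round(3),s['qpos'].round(2),toTool([.4595,.335,.115]),toTool([.545,.360,.115]))
d,W=save('wrist','w1');z=W[...,2];print(np.linalg.inv(d['mount']).round(3))
E
```

```text
clock: 2.4
position: [0.4591, 0.3333, 0.232]
ee_rot: [-0.001, 0.99, 0.142, -0.0]
contact_force: [-0.2, -0.3, 0.7]
width: 0.0002
[0.45905002 0.33326346 0.23203885] [[ 0.96   0.28  -0.   ]
 [ 0.28  -0.96   0.001]
 [ 0.    -0.001 -1.   ]] [0.5  0.26 1.52 0.   1.36 1.79] [ 0.00091686 -0.00141071  0.11704051] [ 0.08999688 -0.00143005  0.11704209]
[[-0.     1.     0.     0.002]
 [ 0.954 -0.     0.3   -0.031]
 [ 0.3    0.    -0.954 -0.159]
 [ 0.     0.     0.     1.   ]]
```

```bash
python3 -m crank '[[0,-0.001,0.05,0,0,0],[0,-0.001,0.1,0,0,0],[0,-0.001,0.117,0,0,0],[0,-0.001,0.117,0,0,0],[0.02,-0.001,0.117,0,0,0],[0.035,-0.001,0.117,0,0,0],[0.05,-0.001,0.117,0,0,0],[0.06,-0.001,0.117,0,0,0],[0.07,-0.001,0.117,0,0,0],[0.08,-0.001,0.117,0,0,0],[0.085,-0.001,0.117,0,0,0],[0.09,-0.001,0.117,0,0,0],[0.09,-0.001,0.117,0,0,0]]'
```

```text
clock: 4.08
position: [0.5451, 0.3598, 0.115]
ee_rot: [-0.001, 0.99, 0.142, -0.0]
contact_force: [-1.5, -0.7, -0.9]
width: 0.0002
```

```bash
python3 -m crank '[[0.004,0,0,0,0,0],[0.007,0,0,0,0,0],[0.007,0,0,0,0,0]]'
python3 - <<'E'
from h import *
for n in('side','scene'):
    d,W=save(n,n+'1');z=W[...,2]
    c=np.array([np.cos(.286),np.sin(.286)]);X=(W[...,0]-.517)*c[0]+(W[...,1]-.353)*c[1]
    Y=-(W[...,0]-.517)*c[1]+(W[...,1]-.353)*c[0]
    m=(z>.12)&(z<.147)&(X>.035)&(X<.1)&(abs(Y)<.03)
    print(n,m.sum(),X[m].min(),X[m].max(),z[m].max())
f=cv2.imread('pics/side1.png')[260:370,230:350];cv2.imwrite('pics/tog.png',cv2.resize(f,None,fx=4,fy=4))
E
```

```text
clock: 4.45
position: [0.5456, 0.3599, 0.1148]
ee_rot: [0.001, 0.99, 0.142, -0.007]
contact_force: [-12.5, -3.4, 6.6]
width: -0.0
side 110 0.042247741807662206 0.06512210066484925 0.14694492716244079
scene 98 0.03515625902390299 0.06526556815385542 0.14663410304326185
```

View pics/tog.png

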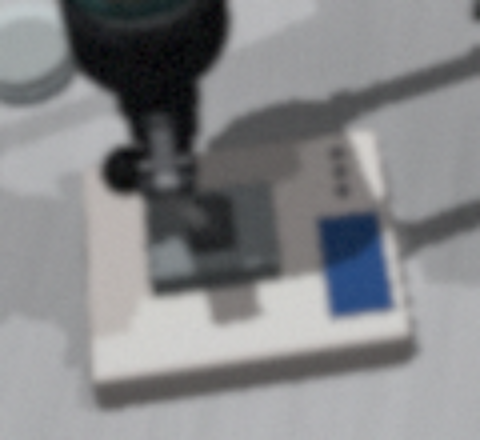

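The toggle is at the far stop: ball centre about 52 mm in console x, with 13 N contact. I'll back off and go to the spacer.

```bash
python3 -m crank '[[-0.03,0,0,0,0,0],[-0.03,0,-0.06,0,0,0],[-0.03,0,-0.11,0,0,0],[-0.03,0,-0.11,0,0,0]]' 1
python3 - <<'E'
from h import *
s=manip.get_state();M=q2R(s['ee_rot']);print(M.round(4))
a=np.deg2rad(121);t=np.array([[np.cos(a),np.sin(a),0],[np.sin(a),-np.cos(a),0],[0,0,-1]])
print(toTool([.514,-.3045,.20]),np.rad2deg(R.from_matrix(M.T@t).as_rotvec()))
E
```

```text
clock: 5.05
position: [0.5212, 0.3535, 0.231]
ee_rot: [-0.001, 0.99, 0.142, -0.001]
contact_force: [-0.1, 0.9, -0.4]
width: 0.0723
[[ 0.9597  0.281  -0.0017]
 [ 0.281  -0.9597  0.0023]
 [-0.001  -0.0027 -1.    ]]
[-0.19181389  0.62950625  0.02944122] [-1.60714762e-01 -1.01841413e-01 -1.04678322e+02]
```

```bash
python3 -m crank '[[-0.191,0.6295,0.0294,-0.1,-0.1,-104.7],[-0.191,0.6295,0.0294,-0.1,-0.1,-104.7],[-0.191,0.6295,0.0294,-0.1,-0.1,-104.7],[-0.191,0.6295,0.0294,-0.1,-0.1,-104.7],[-0.191,0.6295,0.0294,-0.1,-0.1,-104.7],[-0.191,0.6295,0.0294,-0.1,-0.1,-104.7],[-0.191,0.6295,0.0294,-0.1,-0.1,-104.7],[-0.191,0.6295,0.0294,-0.1,-0.1,-104.7],[-0.191,0.6295,0.0294,-0.1,-0.1,-104.7],[-0.191,0.6295,0.0294,-0.1,-0.1,-104.7],[-0.191,0.6295,0.0294,-0.1,-0.1,-104.7],[-0.191,0.6295,0.0294,-0.1,-0.1,-104.7],[-0.191,0.6295,0.0294,-0.1,-0.1,-104.7],[-0.191,0.6295,0.0294,-0.1,-0.1,-104.7]]'
python3 - <<'E'
from h import *
d,W=save('wrist','w2');z=W[...,2];s=manip.get_state()
near=np.hypot(W[...,0]-.514,W[...,1]+.3045)<.05
print('bench',np.median(z[abs(z)<.01]))
for lo,hi in((.012,.03),(.04,.06)):
    m=near&(z>lo)&(z<hi);P=W[m];r=cv2.minAreaRect((P[:,:2]*1000).astype(np.float32));print(m.sum(),np.median(P[:,2]),r)
print(s['position'],s['qpos'].round(2),'th',np.rad2deg(np.arctan2(*q2R(s['ee_rot'])[[1,0],0])))
E
```

```text
clock: 6.8
position: [0.5147, -0.3025, 0.1998]
ee_rot: [-0.001, 0.492, 0.871, 0.0]
contact_force: [1.0, -0.3, 0.1]
width: 0.0853
bench 0.0001942724387386241
592 0.01998808388304879 ((513.5154418945312, -302.543701171875), (19.93560218811035, 60.28071594238281), 32.20784378051758)
523 0.051947102662899036 ((513.4002075195312, -302.2975158691406), (11.986353874206543, 35.93805694580078), 31.44279670715332)
[ 0.51483695 -0.30238137  0.20001359] [-0.65  0.33  1.51  0.    1.31 -1.19] th 121.10185495929466
```

View pics/w2.png

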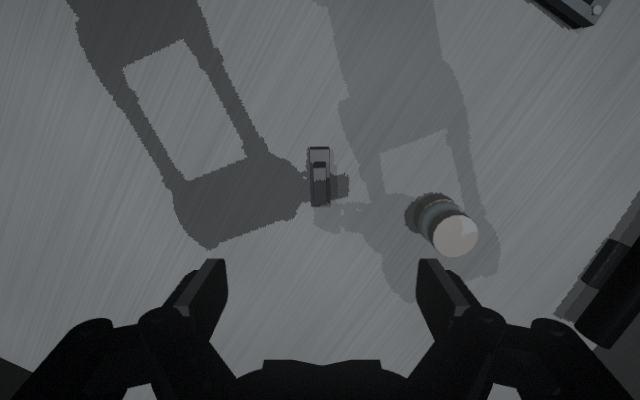

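Run:
```python
from h import *
print(toTool([.5135,-.3024,.024]))
```

```text
[ 0.00038127 -0.0011258   0.17601465]
```

```bash
python3 -m crank '[[0,-0.001,0.05,0,0,-0.7],[0,-0.001,0.1,0,0,-0.7],[0,-0.001,0.14,0,0,-0.7],[0,-0.001,0.165,0,0,-0.7],[0,-0.001,0.176,0,0,-0.7],[0,-0.001,0.176,0,0,-0.7]]' 1 && python3 -m crank '[[0,0,0,0,0,0],[0,0,0,0,0,0],[0,0,0,0,0,0],[0,0,0,0,0,0],[0,0,0,0,0,0],[0,0,0,0,0,0]]' 0 50
```

```text
clock: 7.6
position: [0.514, -0.3017, 0.024]
ee_rot: [-0.001, 0.486, 0.874, 0.0]
contact_force: [0.2, -1.2, 0.2]
width: 0.0851
clock: 8.35
position: [0.5141, -0.3019, 0.0242]
ee_rot: [-0.001, 0.486, 0.874, 0.0]
contact_force: [-0.3, -0.5, 1.8]
width: 0.0109
```

Run:
```python
from h import *
s=manip.get_state();M=q2R(s['ee_rot'])
a=np.deg2rad(92.6);t=np.array([[np.cos(a),np.sin(a),0],[np.sin(a),-np.cos(a),0],[0,0,-1]])
print(toTool([.60,-.02,.22]),np.rad2deg(R.from_matrix(M.T@t).as_rotvec()))
```

```text
[ 0.19438396  0.22178534 -0.19543896] [-0.03911768 -0.10182906 29.27058172]
```

```bash
python3 -m crank '[[0,0,-0.05,0,0,0],[0,0,-0.1,0,0,0],[0.194,0.222,-0.195,0,-0.1,29.3],[0.194,0.222,-0.195,0,-0.1,29.3],[0.194,0.222,-0.195,0,-0.1,29.3],[0.194,0.222,-0.195,0,-0.1,29.3],[0.194,0.222,-0.195,0,-0.1,29.3],[0.194,0.222,-0.195,0,-0.1,29.3],[0.194,0.222,-0.195,0,-0.1,29.3],[0.194,0.222,-0.195,0,-0.1,29.3],[0.194,0.222,-0.195,0,-0.1,29.3]]'
python3 - <<'E'
from h import *
d,W=save('wrist','w3');s=manip.get_state();print(s['position'],s['width'],'th',np.rad2deg(np.arctan2(*q2R(s['ee_rot'])[[1,0],0])))
E
```

```text
clock: 9.72
position: [0.5998, -0.0216, 0.2189]
ee_rot: [-0.001, 0.692, 0.722, -0.001]
contact_force: [0.6, 0.6, -1.0]
width: 0.0109
[ 0.59996011 -0.02143233  0.21904723] 0.011220333501761697 th 92.4591524623036
```

View pics/w3.png

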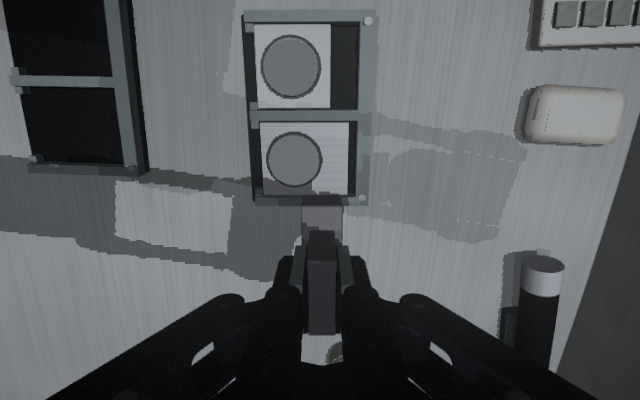

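The picture shows the gap at (345,65), the short carrier at (292,65), the back wall at column 367 and the held spacer's foot at (322,215). Next I'll measure these in metres.

Run:
```python
from h import *
q=np.load('pics/w3.npz');W=q['W'];f=q['f'].astype(int);z=W[...,2];T=q['T'];K=q['K'];D=q['D'];g=f.sum(-1)//3
def plane(u,v,h):
    n=cv2.undistortPoints(np.array([[[u,v]]],float),K,D).reshape(2);r=T[:3,:3]@np.array([n[0],-n[1],-1.]);o=T[:3,3];return o+r*(h-o[2])/r[2]
for v in (35,55,75,95): print(v,g[v,318:384].tolist())
print('z row65',(z[65,240:384:3]*1000).round(0).tolist())
# frame outer
m=(z>.018)&(z<.04)&(W[...,0]>.48)&(W[...,0]<.70)&(W[...,1]>-.08)&(W[...,1]<.16)
k,l,st,c=cv2.connectedComponentsWithStats(m.astype(np.uint8));i=1+np.argmax(st[1:,4]);P=W[l==i]
print(cv2.minAreaRect((P[:,:2]*1000).astype(np.float32)),P[:,2].max(),np.median(P[:,2]))
s=(z>.19)&(z<.30)&(np.arange(400)[:,None]<330)&(abs(np.arange(640)-322)<30)
for v in range(200,260,6):
    r=W[v,295:350];ok=(r[:,2]>.16);
    if ok.any(): print(v,ok.sum(),r[ok].min(0).round(4),r[ok].max(0).round(4))
```

```text
35 [157, 157, 157, 159, 158, 157, 157, 157, 158, 158, 158, 155, 132, 41, 42, 41, 44, 43, 44, 43, 44, 44, 43, 44, 44, 45, 44, 45, 44, 45, 45, 44, 46, 43, 47, 45, 43, 45, 39, 32, 37, 62, 99, 119, 118, 119, 118, 118, 119, 119, 119, 119, 118, 118, 119, 119, 119, 117, 119, 117, 131, 139, 138, 137, 135, 137]
55 [76, 138, 158, 158, 159, 159, 160, 160, 160, 158, 160, 158, 128, 39, 39, 42, 43, 43, 41, 42, 42, 43, 41, 43, 43, 41, 44, 45, 43, 41, 45, 42, 43, 42, 43, 44, 43, 45, 40, 34, 38, 80, 120, 120, 120, 121, 119, 119, 121, 119, 120, 119, 120, 119, 119, 121, 118, 119, 120, 122, 131, 137, 136, 136, 138, 140]
75 [71, 76, 136, 160, 161, 160, 159, 161, 160, 160, 160, 156, 93, 39, 38, 39, 38, 40, 41, 42, 42, 41, 42, 40, 43, 43, 42, 43, 43, 43, 45, 42, 42, 41, 43, 43, 43, 39, 34, 37, 66, 107, 121, 121, 122, 122, 122, 122, 122, 122, 122, 122, 121, 122, 121, 121, 120, 121, 123, 129, 138, 138, 140, 140, 139, 136]
95 [161, 161, 162, 162, 161, 160, 160, 161, 162, 161, 161, 156, 78, 38, 38, 41, 38, 39, 41, 41, 39, 43, 42, 41, 41, 42, 41, 39, 40, 42, 42, 40, 42, 43, 42, 41, 42, 40, 34, 46, 79, 121, 120,
[... 425 characters left out ...]
5, 39.786705017089844), (122.64896392822266, 190.4322509765625), 2.5204365253448486) 0.03257163100230637 0.026539700416477685
200 40 [0.5889 0.0072 0.2055] [0.6084 0.0087 0.2079]
206 42 [0.5889 0.0067 0.2132] [0.6085 0.0084 0.2162]
212 42 [0.589  0.0038 0.2136] [0.6087 0.005  0.2158]
218 42 [5.891e-01 4.000e-04 2.132e-01] [0.6089 0.0023 0.2163]
224 42 [ 0.5892 -0.0022  0.2136] [ 0.609  -0.0009  0.2166]
230 41 [ 0.5898 -0.0059  0.2128] [ 0.6092 -0.0033  0.2175]
236 40 [ 0.5899 -0.0083  0.2138] [ 0.6088 -0.0036  0.2245]
242 40 [ 0.5899 -0.0119  0.2139] [ 0.6091 -0.0036  0.2315]
248 54 [ 0.5875 -0.0093  0.2252] [ 0.6114 -0.0035  0.2371]
254 55 [ 0.5878 -0.0096  0.2315] [ 0.6114 -0.0033  0.2428]
```

```bash
python3 - <<'E'
from h import *
q=np.load('pics/w3.npz');T=q['T'];K=q['K'];D=q['D']
def plane(u,v,h):
    n=cv2.undistortPoints(np.array([[[u,v]]],float),K,D).reshape(2);r=T[:3,:3]@np.array([n[0],-n[1],-1.]);o=T[:3,3];return o+r*(h-o[2])/r[2]
for v,a,b in((35,330.3,358.9),(55,330.3,358.8),(75,330,358.2),(95,329.8,357.8)):
    print(plane(a,v,.026)[:2].round(4),plane(b,v,.026)[:2].round(4))
print(plane(345,23.5,.026)[:2],plane(345,110,.026)[:2])
th=np.deg2rad(2.6);print(toTool([.5,.0,.1]))
E
python3 - <<'E'
import cv2
f=cv2.imread('pics/w3.png')[0:130,235:385];cv2.imwrite('pics/gap.png',cv2.resize(f,None,fx=5,fy=4.5,interpolation=cv2.INTER_NEAREST)[:590])
E
```

```text
[0.6019 0.1133] [0.6286 0.1145]
[0.6028 0.0958] [0.6298 0.097 ]
[0.6034 0.0779] [0.6306 0.0791]
[0.6041 0.0594] [0.6315 0.0606]
[0.61503959 0.12368292] [0.61988211 0.04577537]
[ 0.02570656 -0.09873991  0.11921919]
```

View pics/gap.png

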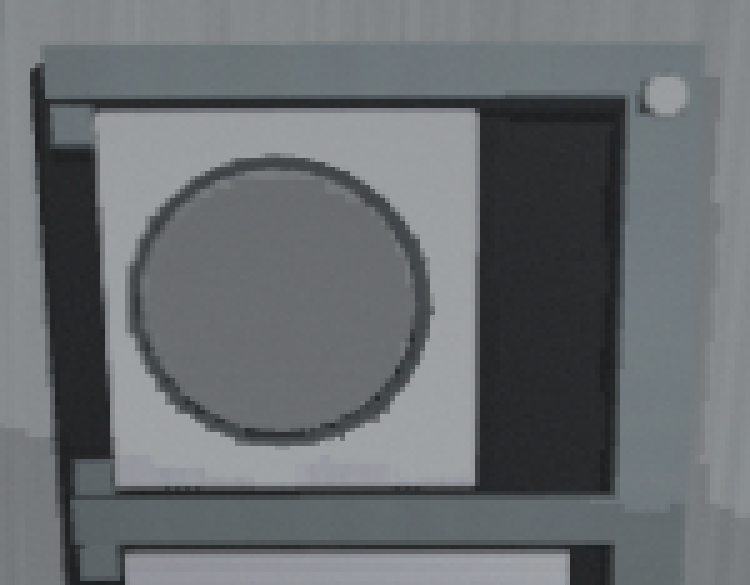

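Run:
```python
from h import *
for z in (.219,.075,.037):print(toTool([.6178,.0859,z]).round(4))
print(manip.get_state()['position'])
```

```text
[0.1065 0.0224 0.    ]
[0.1065 0.0227 0.144 ]
[0.1065 0.0227 0.182 ]
[ 0.59996011 -0.02143233  0.21904723]
```

```bash
python3 -m crank '[[0.05,0.011,0,0,0,0],[0.1065,0.0225,0,0,0,0],[0.1065,0.0225,0.02,0,0,0],[0.1065,0.0227,0.07,0,0,0],[0.1065,0.0227,0.12,0,0,0],[0.1065,0.0227,0.144,0,0,0],[0.1065,0.0227,0.144,0,0,0],[0.1065,0.0227,0.144,0,0,0],[0.1065,0.0227,0.144,0,0,0]]'
python3 - <<'E'
from h import *
print(toTool([.6178,.0859,.037]).round(4))
q=grab('scene');cv2.imwrite('pics/sc2.png',cv2.resize(q['frame'][170:290,290:440],None,fx=5,fy=4.9,interpolation=cv2.INTER_CUBIC)[:590])
E
```

```text
clock: 10.9
position: [0.6192, 0.0857, 0.0768]
ee_rot: [0.001, 0.692, 0.722, 0.001]
contact_force: [-0.1, -0.0, -1.6]
width: 0.0111
[ 0.0002 -0.0014  0.0398]
```

View pics/sc2.png

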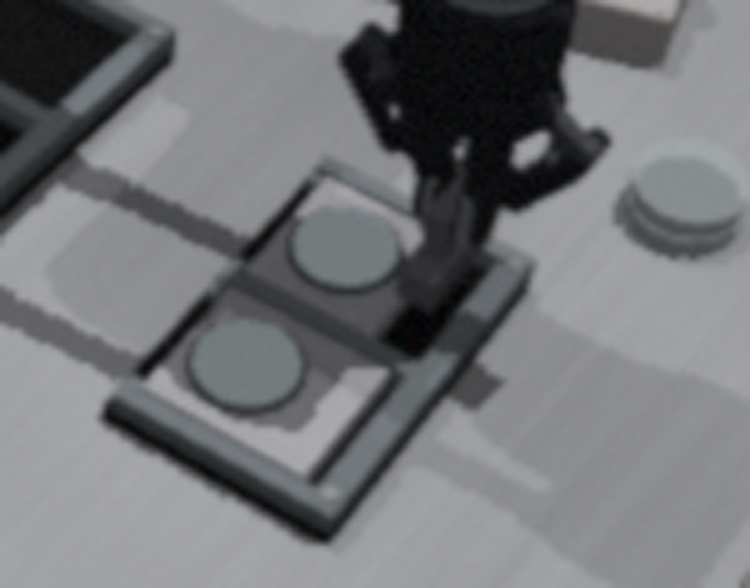

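The spacer is hovering over the wide gap at (435,280) in the crop. I'll lower it gently.

```bash
python3 -m crank '[[0,-0.0014,0,0,0,0],[0,-0.0014,0,0,0,0],[0,-0.0014,0.012,0,0,0],[0,-0.0014,0.02,0,0,0],[0,-0.0014,0.028,0,0,0],[0,-0.0014,0.028,0,0,0]]' && python3 -m crank '[[0,0,0.004,0,0,0],[0,0,0.008,0,0,0],[0,0,0.012,0,0,0],[0,0,0.013,0,0,0],[0,0,0.013,0,0,0]]'
```

```text
clock: 11.7
position: [0.6168, 0.0857, 0.0474]
ee_rot: [-0.0, 0.692, 0.722, -0.0]
contact_force: [0.4, 0.4, -0.9]
width: 0.0112
clock: 12.32
position: [0.6169, 0.0856, 0.0362]
ee_rot: [0.0, 0.692, 0.722, -0.0]
contact_force: [-3.3, -0.3, 8.7]
width: 0.0108
```

```bash
python3 -m crank '[[0,0,0,0,0,0],[0,0,0,0,0,0],[0,0,0,0,0,0],[0,0,0,0,0,0]]' 0.4 && python3 -m crank '[[0,0,-0.02,0,0,0],[0,0,-0.05,0,0,0],[0,0,-0.1,0,0,0],[-0.06,0,-0.16,0,0,0],[-0.1,0,-0.18,0,0,0],[-0.1,0,-0.18,0,0,0],[-0.1,0,-0.18,0,0,0]]' 0.4
python3 - <<'E'
from h import *
d,W=save('wrist','w4');z=W[...,2]
near=np.hypot(W[...,0]-.617,W[...,1]-.085)<.05
m=near&(z>.045)&(z<.08);P=W[m];print('fin top',np.percentile(P[:,2],[50,95]),cv2.minAreaRect((P[(P[:,2]>.06)][:,:2]*1000).astype(np.float32)))
cv2.imwrite('pics/w4c.png',cv2.resize(d['frame'][0:210,200:420],None,fx=3.5,fy=2.8))
b=(abs(z)<.006);print(np.median(z[b]))
E
```

```text
clock: 12.82
position: [0.6168, 0.0856, 0.0359]
ee_rot: [-0.0, 0.692, 0.722, -0.0]
contact_force: [-0.9, -0.4, 0.6]
width: 0.0342
clock: 13.7
position: [0.6208, -0.0141, 0.2155]
ee_rot: [-0.001, 0.692, 0.722, -0.0]
contact_force: [0.2, 0.2, 0.3]
width: 0.0341
fin top [0.06406507 0.06527827] ((616.9281616210938, 84.70846557617188), (11.793534278869629, 35.29457473754883), 2.7377750873565674)
0.00018406983702501378
```

View pics/w4c.png

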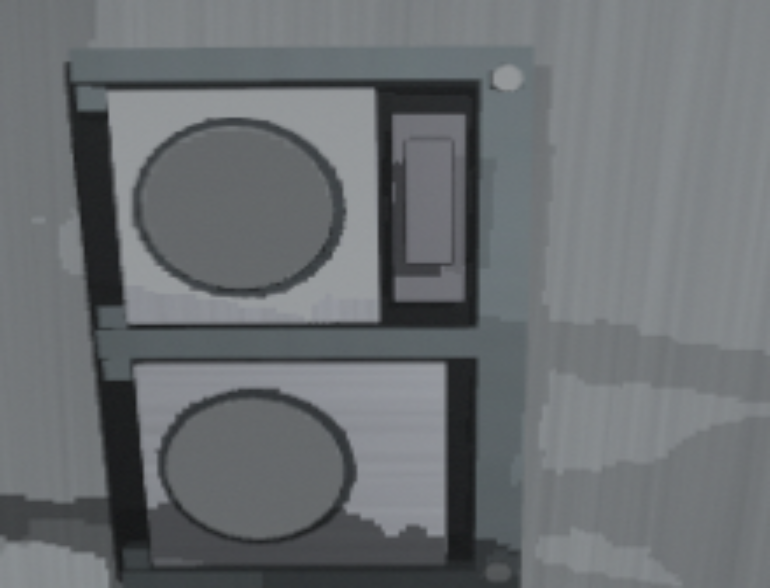

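The spacer is fully home: fin top at 0.064 = floor + 52 mm, and square to the frame. Now I'll get behind the carrier with closed fingers.

Run:
```python
from h import *
s=manip.get_state();M=q2R(s['ee_rot'])
a=np.deg2rad(2.65);t=np.array([[np.cos(a),np.sin(a),0],[np.sin(a),-np.cos(a),0],[0,0,-1]])
print(toTool([.490,.0789,.15]),np.rad2deg(R.from_matrix(M.T@t).as_rotvec()))
```

```text
[ 0.09774817 -0.12615594  0.06522186] [-1.64910829e-01  6.61299430e-02  8.98005944e+01]
```

```bash
python3 -m crank '[[0.0977,-0.1262,0.0652,-0.2,0.1,89.8],[0.0977,-0.1262,0.0652,-0.2,0.1,89.8],[0.0977,-0.1262,0.0652,-0.2,0.1,89.8],[0.0977,-0.1262,0.0652,-0.2,0.1,89.8],[0.0977,-0.1262,0.0652,-0.2,0.1,89.8],[0.0977,-0.1262,0.0652,-0.2,0.1,89.8],[0.0977,-0.1262,0.0652,-0.2,0.1,89.8],[0.0977,-0.1262,0.0652,-0.2,0.1,89.8],[0.0977,-0.1262,0.0652,-0.2,0.1,89.8],[0.0977,-0.1262,0.0652,-0.2,0.1,89.8],[0.0977,-0.1262,0.0652,-0.2,0.1,89.8],[0.0977,-0.1262,0.0652,-0.2,0.1,89.8]]' 0 80
python3 - <<'E'
from h import *
s=manip.get_state();M=q2R(s['ee_rot']);print(M.round(4),toTool([.490,.0789,.017]).round(4))
E
```

```text
clock: 15.25
position: [0.4897, 0.0791, 0.1497]
ee_rot: [-0.0, 1.0, 0.024, 0.0]
contact_force: [0.3, 0.1, 0.0]
width: 0.0002
[[ 9.989e-01  4.730e-02  1.000e-04]
 [ 4.730e-02 -9.989e-01  1.000e-04]
 [ 1.000e-04 -1.000e-04 -1.000e+00]] [0.0003 0.0003 0.1327]
```

```bash
python3 -m crank '[[0,0,0.05,0,0,0],[0,0,0.1,0,0,0],[0,0,0.125,0,0,0],[0,0,0.1325,0,0,0],[0,0,0.1325,0,0,0],[0,0,0.1325,0,0,0]]' && python3 -m crank '[[0.008,0,0,0,0,0],[0.015,0,0,0,0,0],[0.02,0,0,0,0,0],[0.024,0,0,0,0,0],[0.028,0,0,0,0,0],[0.032,0,0,0,0,0],[0.035,0,0,0,0,0],[0.038,0,0,0,0,0],[0.038,0,0,0,0,0]]'
```

```text
clock: 16.0
position: [0.4909, 0.0792, 0.0184]
ee_rot: [-0.0, 1.0, 0.024, 0.001]
contact_force: [0.3, 0.0, -0.2]
width: -0.0001
clock: 17.12
position: [0.5278, 0.081, 0.0183]
ee_rot: [-0.0, 1.0, 0.024, 0.0]
contact_force: [-4.0, -0.5, 0.9]
width: -0.0001
```

```bash
python3 -m crank '[[0.002,0,0,0,0,0],[0.004,0,0,0,0,0],[0.006,0,0,0,0,0],[0.008,0,0,0,0,0],[0.008,0,0,0,0,0],[0.008,0,0,0,0,0],[0.008,0,0,0,0,0]]'
```

```text
clock: 18.0
position: [0.5279, 0.081, 0.0175]
ee_rot: [0.0, 1.0, 0.024, -0.007]
contact_force: [-14.4, -2.1, 10.6]
width: -0.0003
```

Run:
```python
from h import *
a=grab('scene');b=grab('side')
A=cv2.resize(a['frame'][185:290,295:415],None,fx=3.3,fy=3.3,interpolation=cv2.INTER_CUBIC)
B=cv2.resize(b['frame'][180:265,245:330],None,fx=4.08,fy=4.08,interpolation=cv2.INTER_CUBIC)
h=min(len(A),len(B));cv2.imwrite('pics/fin.png',np.hstack([A[:h],B[:h]]))
for d in(a,b):
    W=cloud(d);z=W[...,2];m=(z>.055)&(z<.07)&(W[...,0]>.58)&(W[...,0]<.66)&(abs(W[...,1]-.085)<.03);P=W[m];print(m.sum(),P.min(0).round(4),P.max(0).round(4))
```

```text
80 [0.6127 0.0611 0.0552] [0.6265 0.1021 0.0658]
62 [0.6146 0.0658 0.0558] [0.6279 0.1027 0.0673]
```

View pics/fin.png

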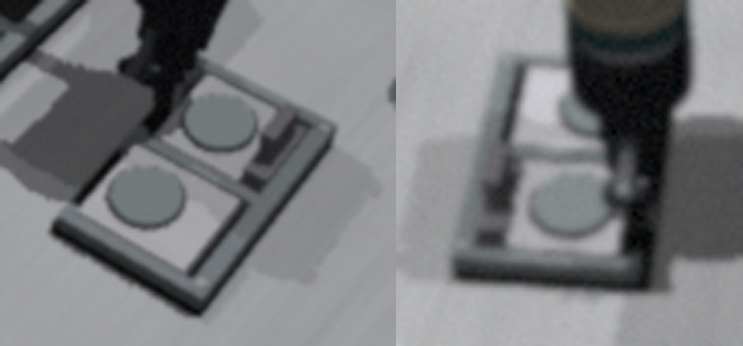

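```bash
python3 -m crank '[[0.007,0,0,0,0,0],[0.009,0,0,0,0,0],[0.011,0,0,0,0,0],[0.013,0,0,0,0,0],[0.013,0,0,0,0,0],[0.013,0,0,0,0,0],[0.013,0,0,0,0,0]]'
```

```text
clock: 18.98
position: [0.5278, 0.0812, 0.0165]
ee_rot: [0.001, 0.999, 0.024, -0.02]
contact_force: [-23.0, -2.2, 18.3]
width: -0.0001
```

Run:
```python
from h import *
d,W=save('wrist','w5');print(manip.get_state()['contact_force'])
cv2.imwrite('pics/w5b.png',cv2.resize(d['frame'],(800,500)))
```

```text
[-22.30003119  -2.51390584  17.23797467]
```

View pics/w5b.png

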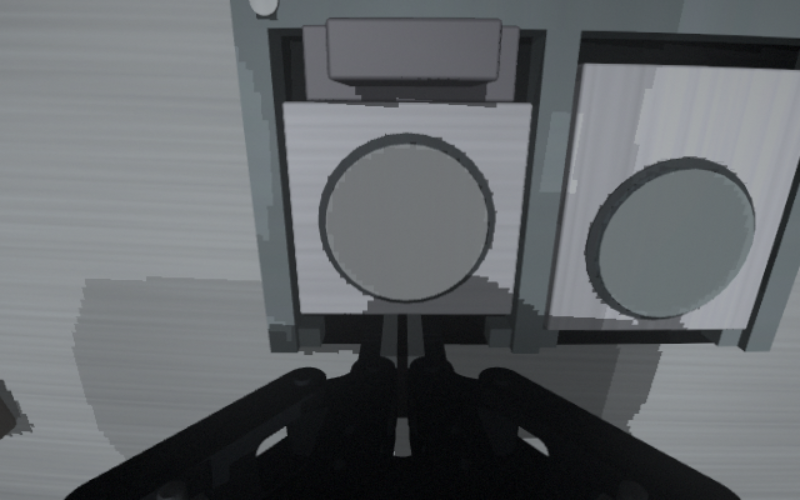

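The wrist view shows the spacer foot against the back wall (row 28) and the carrier edge tight to the foot (row 102). The fingers are on the near edge at (400,318), and the other carrier hasn't moved. The force is holding at about 22 N, so I'm handing in.

```bash
python3 -c "
from rig import job;print(job.sign_off())"
```

```text
the job is handed in; nothing more can be done
None
```

The job is done in the order asked and handed in at about 19 s on the clock; the sign-off gives no verdict.

- **Isolator:** I pushed the toggle to its far stop. The ball ended about 52 mm along the console's x axis, against 53 mm for off, with about 13 N against the stop.
- **Spacer:** I lowered it into the wide gap in the +y bay and let go. It stands fully home, with the fin top at 64 mm (floor plus 52 mm) and square to the frame.
- **Final push:** The short carrier is held against the spacer and back wall with closed fingers at about 22 N. It did not move when I raised the push from 14 to 23 N, and the last wrist picture shows no gaps.

The other carrier looks untouched. The dishes and jar were never approached, but I did not re-measure them at the end.

One reading was higher than I expected: a vertical force of 17–18 N on the fingers during the final push. I take it to be friction at the carrier's edge, where the tool tilted about 2°; I did not check this separately.

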